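# Open the safety cap of the amber jar on the lazy susan

### The job

Turn the lazy susan so that the amber jar with the red safety cap comes out from under the wire rack to the side facing the robot. Then push the red cap down, twist it anticlockwise while it is pressed until it is free, lift it off and finish still holding it in the gripper, upright and still, about 8 cm straight above the open jar. Do not bump the rack, and leave the mortar, pestle, bowls and funnel where they are.

Things in the scene. Friction and masses are not known exactly. Their poses are not given: they have to be found in the camera images.
- susan: Wooden lazy susan, disc 320 mm across, top 30 mm above the counter. Turns either way up to 6 rad, stays where left; 2 N at a peg turns it. Origin on its axis at counter height; +x points to the amber jar, +z up. Fixed on it 90 mm from the axis: amber jar (red cap) at +x, clear jar (black cap, not needed) at -x, both 174 mm high; 140 mm from the axis: a turning peg at +y and one at -y.
- peg_a (a point): Point on the axis of the susan's turning peg at its +y side, 70 mm above the counter. The peg is an upright dark wood rod 13 mm across, from the disc (30 mm) to a brass ball 18 mm across centred 88 mm above the counter.
- peg_b (a point): The same point of the like peg at the lazy susan's -y side.
- jar_mouth (a point): Centre of the amber jar's mouth (top of neck), 155 mm above the counter; axes as the susan's. Jar 72 mm across, fixed in its collar; shoulder up to 128 mm, neck 26 mm across. Tabs on the neck lock the cap's two inner lugs; a spring pad in the mouth pushes the cap up into them with 6 N, and 1 N more per mm pressed.
- cap_mid (a point): Centre, half-way up, of the red ribbed cap, 48 mm across, 34 mm tall, about 40 g; z up, white bar on top along its x. Closed, this point is 157 mm above the counter. Push it down over 4 mm (6 is good: 12 N; stop at 8), then turn it anticlockwise seen from above: it lifts free after 45 to 130 degrees (75 is good). Unpressed, or clockwise, it is blocked.
- rack: Fixed wire rack of bright steel over the back part of the lazy susan, 200 mm deep (x) by 512 mm wide (y), on four thin legs 12 mm across at its corners. Origin: on the counter under its centre; +x points away from its front edge, which faces the robot. Its bars lie from 215 to 227 mm above the counter; two tins stand on it.
- rack_edge (a point): Middle of the rack's front edge, at the underside of its bars, 215 mm above the counter; axes as the rack's. The axis of the lazy susan is some 60 mm in front of this edge.
- mortar_mid (a point): Centre of the grey granite mortar, 148 mm across, 105 mm tall; a bystander.
- bowls_mid (a point): Centre of the stack of three white bowls, 132 mm across, 96 mm tall; a bystander.
- funnel_mid (a point): Centre of the stainless funnel standing mouth down, 110 mm across, 105 mm tall; a bystander.
- pestle_mid (a point): Centre of the hardwood pestle lying on the counter, 200 mm long, 46 mm thick; a bystander.
Not all that is in view belongs to the job. Of the things that look like the part that bears cap_mid, the middle-sized one is meant.

How it is judged (in metres and radians):
On the way, in this order (a step that is already met when the one before it is completed fails the run):
1. the amber jar, still capped, is out in front of the rack, its axis at least 100 mm clear of the rack's front edge (x of jar_mouth in the frame of rack_edge below -0.1 m and z of cap_mid in the frame of jar_mouth below 0.005 m), for 0.2 s.
2. the cap is pushed down at least 3 mm on its jar (z of cap_mid in the frame of jar_mouth below -0.001 m and horizontal distance between cap_mid and jar_mouth below 0.006 m), for 0.05 s.
3. the cap, still on the neck, is turned at least 35 degrees from closed (angle between the x axis of cap_mid and the x axis of jar_mouth, either way round above 0.61 rad and z of cap_mid in the frame of jar_mouth below 0.01 m and horizontal distance between cap_mid and jar_mouth below 0.008 m), for 0.05 s.
At the end, for the whole second after the job is handed in: The fingers hold the red cap still (under 20 mm/s), upright (within 0.25 rad), its centre 45 to 160 mm above the amber jar's mouth and within 30 mm of its axis, touching neither susan nor rack; the jar's axis is at least 90 mm in front of the rack's edge (z of cap_mid in the frame of jar_mouth between 0.045 and 0.16 m and horizontal distance between cap_mid and jar_mouth below 0.03 m and angle between cap_mid's own z axis and vertical below 0.25 rad and contact force between the fingers and cap above 0.5 N and contact force between cap and susan below 0.05 N and contact force between cap and rack below 0.05 N and linear speed of cap below 0.02 m/s and x of jar_mouth in the frame of rack_edge below -0.09 m); the arm keeps its last pose, push and grip.
It fails at once if the rack is bumped (over 5 N) (contact force between any of the arm, the fingers and rack above 5 N).
It fails at once if the mortar, bowls, funnel or pestle is moved by more than 20 mm (distance of any of mortar_mid, bowls_mid, funnel_mid, pestle_mid from where it was at the start of the episode above 0.02 m).
It also fails if it takes over 64 s, if anything falls off the work surface, if the arm or the gripper's body presses on something with over 40 N, if the wrist force passes 120 N, or if a joint passes its speed limit or range.

### The arm

A 7-joint arm with a two-finger parallel gripper is mounted at the origin on the work surface. World frame = base frame: x ahead of the robot, y to its left, z up, the work surface at z = 0. Lengths are in mm, angles in rad, forces in N, time in s.
With the tool pointing down it reaches from about 400 to 850 mm from the base axis. Payload 4.5 kg.
Tool frame: the origin (TCP) lies on the centre line of the jaws, within the pads' length; the fingertips stand 17 mm ahead of it and the grasp point (between the pads) lies 2 mm behind it (robot.tip_reach is the distance from the TCP to the fingertips, in mm); z points along the fingers, y is the line along which they close (so a half turn about z gives the same grasp; the last joint's range is limited). The gripper opens to 85 mm and grips with 20 to 120 N. Pads are 22 mm wide; open, the fingers measure 114 mm over their backs; the gripper's body (76 mm by 85 mm) begins 54 mm behind the grasp point. The pads swing forward as they close: fully open they stand 13 mm farther back than shut.
Start: joints at [1.158, 0.689, -0.195, 1.565, 0.157, 0.902, -0.215], TCP at [270.082, -563.656, 248.317] pointing down, gripper open.
Joint ranges: [-3.01, 3.01], [-0.46, 2.08], [-1.47, 1.51], [0.13, 2.56], [-1, 4.14], [0.04, 2.09], [-2.66, 2.66]. Speed limits (rad/s): [2.57, 2.57, 3.14, 3.14, 3.14, 3.14, 3.14].

### API

Orientations are given as a unit quaternion [w, x, y, z].
In Python, from rig import robot, eyes, workorder gives the robot as it stands.
- The arm moves only by the tool arm_command, never from a script. Its argument "increments" is one flat list of numbers, 4 for each row, row after row: the shift along the tool's x, y, z in m, then the turn about the tool's z in rad. A call has 1 to 5 rows; each row is the pose to reach, as a shift and turn from the pose commanded when the call began, along the tool's axes at that moment; what a row does not reach only later rows make up. A row lasts 1/12 s, in which the tool goes at most 41.7 mm and 7.16 degrees, less where a joint would pass 70% of its speed; a pose out of reach is approached as far as the arm can. A call with a gripper value outside its range is refused whole. "hand" is the closure, from -1 (fully open) to 1 (shut), so that 0 is half open, set as the call begins (left out, the last holds). The fingers move at their own pace and stop on an object; "squeeze" is the grip in N (left out, the last holds). Time passes only in rows, so rows that repeat a pose let the fingers close. It gives the time, the measured TCP pose, the force, the opening and the grip force at its end, in the units of the state.
- robot.sense(): the state, without advancing time (a new reading comes with each control period).
- eyes.capture(name): name is "scene" or "top" or "wrist"; returns (picture, depth): 420x560x3 uint8, red, green, blue; 420x560 float32, mm along the optical axis (not along the pixel's ray), 0 where there is no reading.
- eyes.get_calibration(name): a dict with "fx", "fy", "cx", "cy" (pixels), "R" (3x3) and "t" (3): a world point X has camera coordinates R X + t. Camera axes: x right, y down, z forward; pixel columns grow to the right and rows downward; lengths in mm; the calibration is good to about 2 mm. A picture is of the moment at which its call begins: read the wrist's pose just before it. get_calibration takes no time and is no camera call; for the wrist camera it gives the pose at the moment of the call.
- workorder.hand_in(): hands the job in; it is judged then, once.
Trained networks look in the newest picture that a camera, given by its name, has taken for a name from the list of things; names that differ only in an ending like _2 or _b are one class to them, and where a whole thing is asked for, a point or a joint stands for the part that bears it (a point fixed in the world has none). Each returns a list of dicts, best first, with "score" (0 to 1); they miss things now and then, are a little off and sometimes report something else, mostly with a low value. They report only what shows in the picture. A call takes as long as a camera call. They do not tell look-alikes from the thing itself.
- eyes.spot_in(camera, name): "xy" ([column, row] in pixels, amid what is visible of it).
- eyes.landmark_of(camera, name): "xy" ([column, row] in pixels: a listed point, or the origin of a listed thing).
The state is a dict: "t": time; "q": joint angles; "dq": joint speeds; "joint_efforts": joint torques, N m; "tcp_pos": TCP position; "eef_rot": TCP orientation; "contact_force": force on the tool from outside, world axes, zero at the start; "ft_torque": the same for the moment, N m; "opening": opening from 0.0 (shut) to 1.0 (fully open); "gripper_force": force on a finger pad.
Only numpy, scipy, OpenCV 4.12 (cv2) and the standard library are available. Lean on these libraries where they do the work, as an engineer would, in place of code of your own. Each camera call takes 0.05 s, during which the arm holds its last target. There are 200 camera calls.

## Working session

There is one attempt and no reset: what is moved stays moved. The work goes in short steps, Python scripts to look and compute and a tool call to move; the robot and the scene stay as the last step left them, time stands still between calls to the robot, and variables do not carry over. Pictures are saved under pics/ and viewed, at most 10 in all, crops included, and the job is handed in when it is done.

Besides the shell and the picture viewer there is one more tool, called after "Call:" by a JSON object that holds its "fn" and its "kwargs". arm_command: Moves the arm, as the interface text tells. Its arguments: {"type":"object","properties":{"increments":{"type":"array"},"hand":{"type":"number"},"squeeze":{"type":"number"}},"required":["increments"]}

```bash
mkdir -p pics; cat > h.py <<'E'
import numpy as np, cv2
from rig import robot, eyes, workorder
def cap(n,f=None):
    p,d=eyes.capture(n)
    if f: cv2.imwrite('pics/'+f,cv2.cvtColor(p,cv2.COLOR_RGB2BGR))
    return p,d,eyes.get_calibration(n)
def ray(c,xy):
    R=np.array(c['R']);t=np.array(c['t'])
    d=R.T@np.array([(xy[0]-c['cx'])/c['fx'],(xy[1]-c['cy'])/c['fy'],1]);return -R.T@t,d
def atz(c,xy,z):
    o,d=ray(c,xy);return o+d*(z-o[2])/d[2]
def tri(a,b):
    A=[];B=[]
    M=np.zeros((3,3));v=np.zeros(3)
    for c,xy in(a,b):
        o,d=ray(c,xy);d/=np.linalg.norm(d);P=np.eye(3)-np.outer(d,d);M+=P;v+=P@o
    return np.linalg.solve(M,v)
def dep(c,xy,D):
    o,d=ray(c,xy);z=D[int(round(xy[1])),int(round(xy[0]))];return o+d*z
def pix(c,X):
    q=np.array(c['R'])@np.array(X)+np.array(c['t']);return [round(c['fx']*q[0]/q[2]+c['cx']),round(c['fy']*q[1]/q[2]+c['cy'])]
E
python3 - <<'E'
from h import *
np.set_printoptions(precision=0,suppress=True)
print(robot.sense())
C={}
for n in('scene','top'):
    p,d,c=cap(n,n+'0.png');C[n]=c
    for k in['susan','peg_a','jar_mouth','cap_mid','rack','rack_edge','mortar_mid','bowls_mid','funnel_mid','pestle_mid']:
        for r in eyes.landmark_of(n,k)[:4]:
            print(n,k,np.array(r['xy']),round(r['score'],2),dep(c,r['xy'],d))
E
```

```text
{'t': 0.0, 'q': array([ 1.,  1., -0.,  2.,  0.,  1., -0.]), 'dq': array([ 0.,  0., -0., -0.,  0., -0.,  0.]), 'joint_efforts': array([ -0., -54.,  -1., -16.,   0.,   0.,   0.]), 'tcp_pos': array([ 270., -563.,  247.]), 'eef_rot': array([-0.,  1.,  0., -0.]), 'contact_force': array([-1., -1.,  1.]), 'ft_torque': array([-0., -0., -0.]), 'gripper_force': 0.0, 'opening': 1.005972401698866}
scene susan [298. 225.] 0.9 [695. -15. 217.]
scene peg_a [294. 251.] 0.9 [ 788. -132.  327.]
scene peg_a [306. 184.] 0.67 [536. 202.  83.]
scene jar_mouth [325. 205.] 0.72 [688. 125. 173.]
scene cap_mid [325. 203.] 0.62 [682. 130. 174.]
scene cap_mid [369. 190.] 0.6 [705. 374.  44.]
scene cap_mid [216. 209.] 0.54 [348. -88.  27.]
scene rack_edge [305. 205.] 0.91 [666.  50. 229.]
scene mortar_mid [322. 135.] 0.64 [423. 417. 108.]
scene bowls_mid [142. 278.] 0.91 [ 401. -440.   49.]
scene pestle_mid [362. 158.] 0.66 [581. 500.  27.]
top susan [254. 208.] 0.93 [614.  85.  29.]
top peg_a [290. 182.] 0.91 [682. -23.  94.]
top peg_a [207. 230.] 0.66 [537. 208. 101.]
top jar_mouth [229. 173.] 0.74 [673. 139. 229.]
top cap_mid [155. 175.] 0.8 [702. 382.  44.]
top cap_mid [232. 173.] 0.64 [675. 132. 229.]
top cap_mid [300. 303.] 0.44 [338. -62.  20.]
top rack [448. 214.] 0.43 [ 610. -485.   66.]
top rack_edge [263. 181.] 0.55 [697.  60.  25.]
top mortar_mid [117. 286.] 0.59 [373. 475.  28.]
top bowls_mid [430. 287.] 0.71 [ 397. -436.   47.]
top funnel_mid [446. 216.] 0.84 [ 604. -483.   61.]
top funnel_mid [292. 183.] 0.29 [680. -27.  94.]
top pestle_mid [117. 218.] 0.63 [570. 486.  41.]
top pestle_mid [206. 230.] 0.6 [538. 213.  92.]
```

View pics/scene0.png

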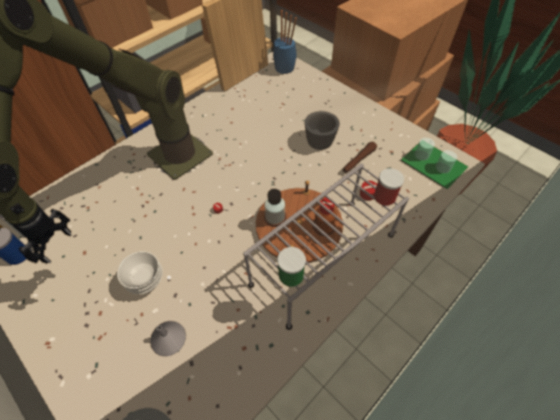

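View pics/top0.png

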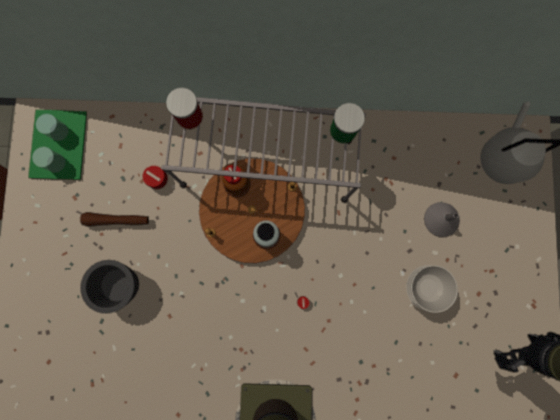

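The scene view shows the clear jar with its black cap in front, at (275,203). The amber jar is under the rack at about (325,205), with a peg at (306,184).

Things that could be the red cap, by top-view pixel:
- (155,175): the larger one, on the counter.
- (232,173): the one on the amber jar, under the rack edge.
- (303,302): the small one, on the counter.

The middle-sized one is on the jar, so I choose (232,173).

```bash
python3 - <<'E'
from h import *
np.set_printoptions(precision=1,suppress=True)
c=eyes.get_calibration('top');s=eyes.get_calibration('scene')
print('peg_a',atz(c,(207,230),70),tri((c,(207,230)),(s,(306,184))),'peg_b',atz(c,(290,182),70))
print('cap',atz(c,(232,173),157),tri((c,(232,173)),(s,(325,203))))
print('bigcap',tri((c,(155,175)),(s,(369,190))))
print('susan',atz(c,(254,208),0),'edge',atz(c,(263,181),215),tri((c,(263,181)),(s,(305,205))))
print([atz(c,p,221) for p in((165,168),(360,183))])
q=cv2.imread('pics/top0.png')[130:280,130:330];cv2.imwrite('pics/crop.png',cv2.resize(q,None,fx=4,fy=4,interpolation=cv2.INTER_CUBIC))
E
```

```text
peg_a [540.4 213.6  70. ] [537.  208.6  79.9] peg_b [688.9 -21.7  70. ]
cap [690.5 139.3 157. ] [683.8 134.1 175.3]
bigcap [703.9 383.5  31.7]
susan [618.6  84.7   0. ] edge [658.9  52.  215. ] [659.2  53.2 218.8]
[array([683.5, 304.1, 221. ]), array([ 660.5, -197.2,  221. ])]
```

View pics/crop.png

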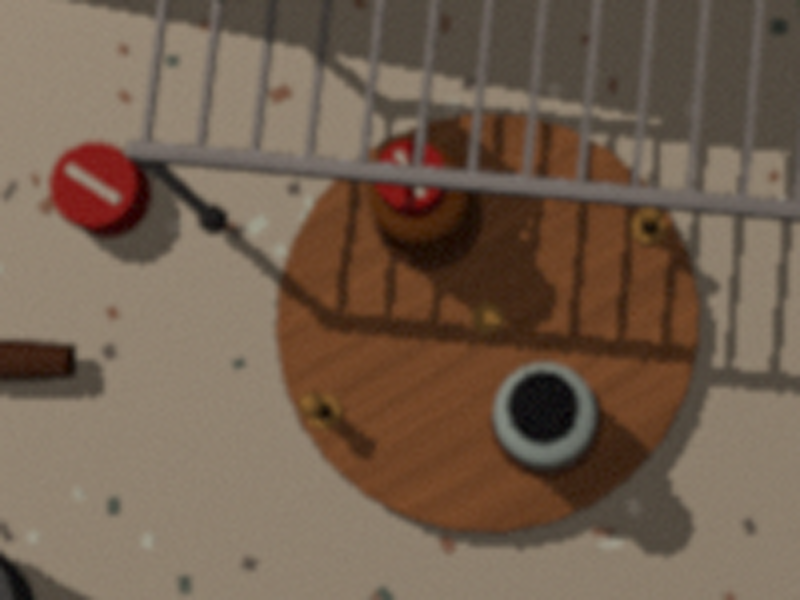

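```bash
python3 - <<'E'
from h import *
np.set_printoptions(precision=1,suppress=True)
c=eyes.get_calibration('top')
print('peg',atz(c,(210.5,232.5),92),atz(c,(292.5,187),92),'cen',atz(c,(252,210),30),'cap',atz(c,(231,175),174))
E
```

```text
peg [531.7 199.7  92. ] [669.9 -28.7  92. ] cen [608.1  88.8  30. ] cap [681.1 139.8 174. ]
```

Call:
{"fn": "arm_command", "kwargs": {"increments": [0.03, -0.04, 0, 0, 0.06, -0.08, 0, 0, 0.09, -0.12, 0, 0, 0.11, -0.16, 0, 0, 0.13, -0.2, 0, 0], "hand": -1, "squeeze": 30}}

```text
t: 1.52
tcp_pos: [300.2, -356.1, 248.5]
eef_rot: [0.0, 0.975, 0.222, 0.001]
contact_force: [1.7, 0.1, 0.1]
opening: 0.999
gripper_force: 0.0
```

Call:
{"fn": "arm_command", "kwargs": {"increments": [0, 0, 0, 0]}}

```text
t: 1.6
tcp_pos: [299.2, -348.5, 248.1]
eef_rot: [-0.004, 0.974, 0.226, -0.001]
contact_force: [-0.3, 0.5, -0.3]
opening: 1.005
gripper_force: 0.0
```

```bash
python3 -c "
from h import *
print(robot.sense())"
```

```text
{'t': 1.6, 'q': array([ 0.89400691,  0.48477576, -0.19588771,  2.0394053 ,  0.14708102,
        0.63846111, -0.51299015]), 'dq': array([ 0.06301405,  0.04679435,  0.07423031, -0.15587077,  0.03848746,
        0.01535884,  0.07972916]), 'joint_efforts': array([-7.54846819e-01, -4.12321258e+01, -6.01559468e-01, -1.17289388e+01,
        4.98215435e-03, -4.76754829e-01, -6.16752394e-01]), 'tcp_pos': array([ 299.16964375, -348.48639042,  248.07104068]), 'eef_rot': array([-4.19892014e-03,  9.74030556e-01,  2.26375730e-01, -9.35233685e-04]), 'contact_force': array([-0.25854257,  0.47865173, -0.25744277]), 'ft_torque': array([0.05172949, 0.04344784, 0.02368624]), 'gripper_force': 0.0, 'opening': 1.0049211000431297}
```

Call:
{"fn": "arm_command", "kwargs": {"increments": [0.035, -0.02, 0, 0.1, 0.07, -0.04, 0, 0.2, 0.105, -0.06, 0, 0.3, 0.14, -0.08, 0, 0.4, 0.175, -0.1, 0, 0.457]}}

```text
t: 2.02
tcp_pos: [415.3, -190.8, 248.6]
eef_rot: [0.0, 1.0, -0.008, 0.0]
contact_force: [1.3, 0.3, -0.7]
opening: 0.998
gripper_force: 0.0
```

Call:
{"fn": "arm_command", "kwargs": {"increments": [0, 0, 0, 0]}}

```text
t: 2.1
tcp_pos: [420.8, -183.3, 248.6]
eef_rot: [-0.002, 1.0, 0.002, 0.003]
contact_force: [0.4, 0.3, 0.6]
opening: 1.001
gripper_force: 0.0
```

```bash
python3 -c "
from h import *
s=robot.sense();print(s['q'],s['eef_rot'],s['tcp_pos'])"
```

```text
[ 0.33424274  0.47549548 -0.03022932  2.0549704   0.01489227  0.6073642
 -1.27182229] [-0.00193347  0.99999264  0.00189666  0.00271757] [ 420.75630311 -183.26395045  248.62196889]
```

Call:
{"fn": "arm_command", "kwargs": {"increments": [0.011, -0.038, 0, 0, 0.022, -0.076, 0, 0, 0.033, -0.114, 0, 0, 0.044, -0.152, 0, 0, 0.055, -0.19, 0, 0]}}

```text
t: 2.52
tcp_pos: [471.7, -1.2, 248.5]
eef_rot: [0.0, 1.0, -0.005, 0.0]
contact_force: [0.9, -0.5, 0.0]
opening: 1.001
gripper_force: 0.0
```

Call:
{"fn": "arm_command", "kwargs": {"increments": [0.008, -0.035, 0, 0, 0.016, -0.07, 0, 0, 0.024, -0.105, 0, 0, 0.032, -0.14, 0, 0, 0.032, -0.15, 0, 0]}}

```text
t: 2.93
tcp_pos: [506.3, 154.3, 248.5]
eef_rot: [-0.003, 1.0, -0.001, 0.001]
contact_force: [0.8, 1.1, 0.0]
opening: 0.996
gripper_force: 0.0
```

Call:
{"fn": "arm_command", "kwargs": {"increments": [0, 0, 0, 0, 0, 0, 0, 0]}}

```text
t: 3.1
tcp_pos: [504.5, 146.4, 248.1]
eef_rot: [0.0, 1.0, -0.005, -0.0]
contact_force: [-0.8, -1.0, -0.6]
opening: 1.001
gripper_force: 0.0
```

```bash
python3 - <<'E'
from h import *
np.set_printoptions(precision=2,suppress=True)
s=robot.sense();print(s['q'],s['eef_rot'],s['tcp_pos'])
p,d,c=cap('wrist','w1.png')
for k in['peg_a','cap_mid']:
  for r in eyes.landmark_of('wrist',k): print(k,r,atz(c,r['xy'],70 if k[0]=='p' else 157),dep(c,r['xy'],d))
E
```

```text
[-0.39  0.56  0.03  1.87 -0.03  0.71 -1.92] [ 0.  1. -0. -0.] [504.52 146.41 248.12]
peg_a {'xy': [219.4, 159.4], 'score': 0.97} [537.66 208.28  70.  ] [541.07 203.11  94.73]
cap_mid {'xy': [443.4, 297.0], 'score': 0.63} [435.24  15.02 157.  ] [345.76 -65.68  23.25]
```

View pics/w1.png

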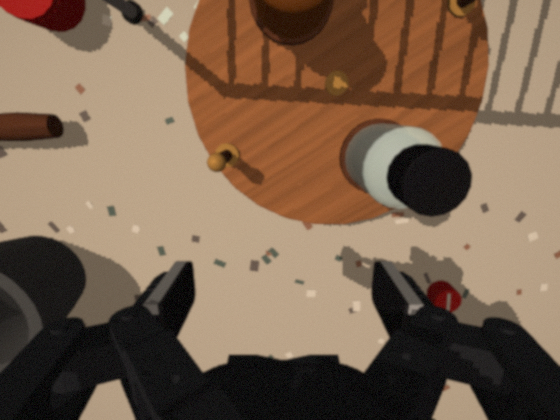

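The wrist view shows the peg's brass ball at (217,161) with its foot at (230,152). The clear jar is at (420,175), well away. The peg is at about (538,206).

Call:
{"fn": "arm_command", "kwargs": {"increments": [0.017, -0.03, 0, 0, 0.033, -0.06, 0, 0, 0.033, -0.06, 0.04, 0, 0.033, -0.06, 0.08, 0, 0.033, -0.06, 0.1, 0]}}

```text
t: 3.67
tcp_pos: [536.7, 204.5, 144.9]
eef_rot: [0.001, 1.0, -0.006, -0.002]
contact_force: [-1.0, -0.8, 0.5]
opening: 0.996
gripper_force: 0.0
```

```bash
python3 - <<'E'
from h import *
np.set_printoptions(precision=2,suppress=True)
s=robot.sense();print(s['tcp_pos'])
p,d,c=cap('wrist','w2.png')
for r in eyes.landmark_of('wrist','peg_a'): print(r,atz(c,r['xy'],70),dep(c,r['xy'],d))
E
```

```text
[536.71 204.5  144.89]
{'xy': [279.0, 225.3], 'score': 0.62} [536.22 206.49  70.  ] [543.05 206.25  87.92]
```

Call:
{"fn": "arm_command", "kwargs": {"increments": [0, 0, 0.03, 0, 0, 0, 0.06, 0, 0, 0, 0.09, 0, 0, 0, 0.09, 0]}}

```text
t: 4.1
tcp_pos: [536.5, 204.6, 55.4]
eef_rot: [0.001, 1.0, -0.006, -0.003]
contact_force: [-1.6, -0.2, 0.0]
opening: 0.998
gripper_force: 0.0
```

Call:
{"fn": "arm_command", "kwargs": {"increments": [0, 0, 0, 0, 0, 0, 0, 0, 0, 0, 0, 0, 0, 0, 0, 0, 0, 0, 0, 0], "hand": 1, "squeeze": 25}}

```text
t: 4.52
tcp_pos: [539.3, 207.0, 59.9]
eef_rot: [-0.001, 1.0, -0.005, 0.001]
contact_force: [-0.0, 0.3, -0.0]
opening: 0.305
gripper_force: 0.0
```

Call:
{"fn": "arm_command", "kwargs": {"increments": [0, 0, 0, 0, 0, 0, 0, 0, 0, 0, 0, 0, 0, 0, 0, 0, 0, 0, 0, 0]}}

```text
t: 4.93
tcp_pos: [538.5, 208.4, 59.4]
eef_rot: [-0.001, 1.0, -0.004, 0.001]
contact_force: [-1.6, 2.3, 6.8]
opening: 0.153
gripper_force: 24.3
```

Call:
{"fn": "arm_command", "kwargs": {"increments": [-0.016, 0.011, 0, 0, -0.03, 0.024, 0, 0, -0.042, 0.039, 0, 0, -0.052, 0.056, 0, 0, -0.06, 0.074, 0, 0]}}

```text
t: 5.35
tcp_pos: [475.2, 136.5, 59.3]
eef_rot: [-0.002, 1.0, -0.002, -0.001]
contact_force: [-4.5, 5.7, 8.2]
opening: 0.149
gripper_force: 24.2
```

```bash
python3 - <<'E'
from h import *
np.set_printoptions(precision=2,suppress=True)
s=robot.sense();print(s['tcp_pos'],s['contact_force'],s['gripper_force'],s['opening'])
p,d,c=cap('top','t1.png')
for r in eyes.landmark_of('top','jar_mouth')[:2]+eyes.landmark_of('top','peg_b'): print(r,atz(c,r['xy'],155),atz(c,r['xy'],70))
E
```

```text
[475.25 136.54  59.26] [-4.45  5.7   8.2 ] 24.234488233923912 0.1492337907661309
{'xy': [213.1, 190.4], 'score': 0.59} [641.21 188.51 155.  ] [656.71 201.89  70.  ]
{'xy': [267.9, 163.4], 'score': 0.97} [720.98  42.6  155.  ] [742.55  44.88  70.  ]
{'xy': [230.7, 249.3], 'score': 0.95} [483.49 133.77 155.  ] [487.01 142.99  70.  ]
```

Call:
{"fn": "arm_command", "kwargs": {"increments": [-0.006, 0.0235, 0, 0, -0.008, 0.0475, 0, 0, -0.005, 0.0715, 0, 0, 0.0015, 0.095, 0, 0, 0.012, 0.117, 0, 0]}}

```text
t: 5.92
tcp_pos: [486.4, 16.3, 58.1]
eef_rot: [-0.001, 1.0, -0.004, -0.002]
contact_force: [0.9, 4.4, -6.7]
opening: 0.147
gripper_force: 22.7
```

Call:
{"fn": "arm_command", "kwargs": {"increments": [0.014, 0.02, 0, 0, 0.032, 0.036, 0, 0, 0.047, 0.048, 0, 0, 0.065, 0.057, 0, 0, 0.065, 0.057, 0, 0]}}

```text
t: 6.33
tcp_pos: [560.0, -41.3, 58.6]
eef_rot: [-0.001, 1.0, -0.005, 0.006]
contact_force: [5.6, 4.5, -6.9]
opening: 0.149
gripper_force: 29.1
```

Call:
{"fn": "arm_command", "kwargs": {"increments": [0, 0, 0, 0, 0, 0, 0, 0]}}

```text
t: 6.5
tcp_pos: [555.1, -39.3, 58.1]
eef_rot: [-0.001, 1.0, -0.004, 0.002]
contact_force: [2.7, 4.2, -6.7]
opening: 0.146
gripper_force: 26.6
```

```bash
python3 - <<'E'
from h import *
np.set_printoptions(precision=2,suppress=True)
s=robot.sense();print(s['tcp_pos'],s['contact_force'],s['gripper_force'],s['opening'])
C={n:cap(n,n+'2.png')[2] for n in('top','scene')}
for n in C:
  for k in('cap_mid','jar_mouth'):
    for r in eyes.landmark_of(n,k)[:3]: print(n,k,r,atz(C[n],r['xy'],157))
E
```

```text
[555.11 -39.32  58.12] [ 2.73  4.21 -6.74] 26.623538732528687 0.14604153860637462
top cap_mid {'xy': [155.5, 179.1], 'score': 0.62} [666.94 345.52 157.  ]
top cap_mid {'xy': [235.0, 230.9], 'score': 0.61} [532.82 124.27 157.  ]
top jar_mouth {'xy': [233.7, 230.5], 'score': 0.61} [533.78 127.78 157.  ]
top jar_mouth {'xy': [207.5, 186.8], 'score': 0.24} [650.25 203.82 157.  ]
scene cap_mid {'xy': [288.5, 179.9], 'score': 0.76} [517.74 127.79 157.  ]
scene cap_mid {'xy': [367.2, 191.8], 'score': 0.75} [746.05 277.45 157.  ]
scene cap_mid {'xy': [163.8, 333.3], 'score': 0.74} [ 648.3  -494.16  157.  ]
scene jar_mouth {'xy': [288.9, 181.2], 'score': 0.66} [522.8  124.57 157.  ]
```

View pics/top2.png

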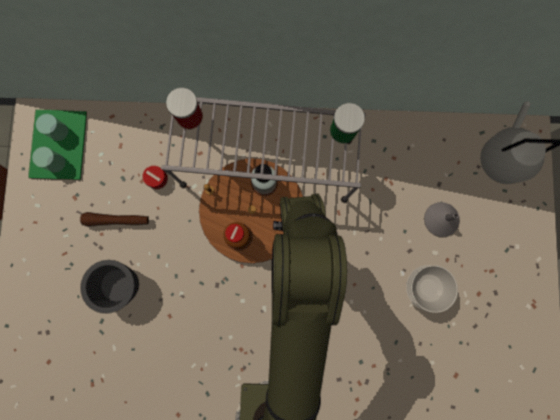

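The top view shows the amber jar's red cap now in front of the rack at (236,234), roughly (530,125) in world. I'll release the peg, rise, and look from above.

Call:
{"fn": "arm_command", "kwargs": {"increments": [0, 0, 0, 0, 0, 0, 0, 0, 0, 0, 0, 0, 0, 0, 0, 0, 0, 0, 0, 0], "hand": -1}}

```text
t: 7.22
tcp_pos: [552.6, -42.0, 58.5]
eef_rot: [0.0, 1.0, -0.005, -0.0]
contact_force: [0.2, -0.0, 0.3]
opening: 0.844
gripper_force: 0.0
```

Call:
{"fn": "arm_command", "kwargs": {"increments": [0, 0, -0.04, 0, 0, 0, -0.08, 0, 0, 0, -0.12, 0, 0, 0, -0.16, 0, 0, 0, -0.2, 0]}}

```text
t: 7.63
tcp_pos: [552.1, -41.8, 260.3]
eef_rot: [0.0, 1.0, -0.005, -0.0]
contact_force: [0.9, 0.6, -0.6]
opening: 1.001
gripper_force: 0.0
```

Call:
{"fn": "arm_command", "kwargs": {"increments": [-0.01, -0.04, 0, 0, -0.02, -0.08, 0, 0, -0.035, -0.12, 0, 0, -0.055, -0.14, 0, 0, -0.065, -0.14, 0, 0]}}

```text
t: 8.05
tcp_pos: [486.4, 105.7, 258.5]
eef_rot: [-0.002, 1.0, -0.0, -0.001]
contact_force: [0.1, 0.3, -0.7]
opening: 1.0
gripper_force: 0.0
```

Call:
{"fn": "arm_command", "kwargs": {"increments": [0, 0, 0, 0, 0, 0, 0, 0]}}

```text
t: 8.22
tcp_pos: [489.2, 98.5, 258.5]
eef_rot: [0.0, 1.0, -0.005, 0.0]
contact_force: [0.5, -0.8, 0.2]
opening: 1.002
gripper_force: 0.0
```

```bash
python3 - <<'E'
from h import *
np.set_printoptions(precision=2,suppress=True)
s=robot.sense();print(s['q'],s['tcp_pos'],s['opening'])
p,d,c=cap('wrist','w3.png')
for k in('cap_mid','jar_mouth'):
    for r in eyes.landmark_of('wrist',k)[:3]: print(k,r,atz(c,r['xy'],157),dep(c,r['xy'],d))
E
```

```text
[-0.23  0.51 -0.1   1.93  0.07  0.71 -1.95] [489.22  98.54 258.49] 1.0019611521195873
cap_mid {'xy': [244.5, 162.9], 'score': 0.76} [531.12 126.79 157.  ] [533.62 124.64 173.86]
cap_mid {'xy': [402.7, 283.4], 'score': 0.73} [427.81  -1.71 157.  ] [500.49  51.17 276.97]
```

View pics/w3.png

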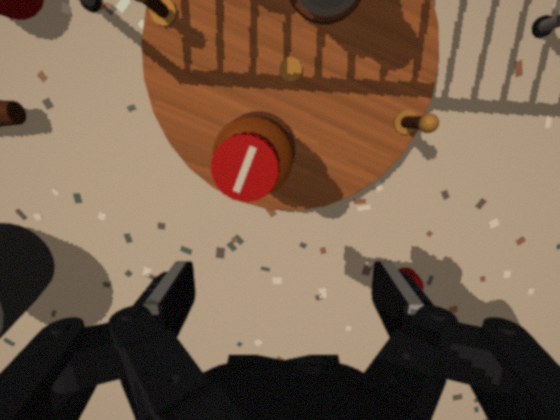

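The wrist view shows the cap top centred near (245,167), with its white bar tilted. I'll fit the red disc, move above it, and measure a second time.

```bash
cat >> h.py <<'E'
def red(p,c,near):
    h=cv2.cvtColor(p,cv2.COLOR_RGB2HSV);m=(((h[...,0]<6)|(h[...,0]>172))&(h[...,1]>150)&(h[...,2]>90)).astype('uint8')
    n,l,st,ce=cv2.connectedComponentsWithStats(cv2.morphologyEx(m,cv2.MORPH_CLOSE,np.ones((15,15))))
    k=[i for i in range(1,n) if st[i,4]>300];i=min(k,key=lambda i:np.hypot(*(ce[i]-near)))
    q=cv2.convexHull(np.argwhere(l==i)[:,::-1].astype('int32'))
    (x,y),r=cv2.minEnclosingCircle(q);return (x,y),r,st[i]
E
python3 - <<'E'
from h import *
p=cv2.cvtColor(cv2.imread('pics/w3.png'),cv2.COLOR_BGR2RGB);c=eyes.get_calibration('wrist')
xy,r,st=red(p,c,(245,167));print(xy,r,st,atz(c,xy,174),c['fx'])
E
```

```text
(245.52952575683594, 166.3004608154297) 34.996864318847656 [ 211  133   69   69 3646] [531.68109426 123.75557197 174.        ] 303.00927393878527
```

Call:
{"fn": "arm_command", "kwargs": {"increments": [0.02, -0.013, 0.01, 0, 0.042, -0.026, 0.02, 0, 0.042, -0.026, 0.02, 0, 0.042, -0.026, 0.02, 0]}}

```text
t: 8.7
tcp_pos: [532.6, 124.3, 237.4]
eef_rot: [0.0, 1.0, -0.006, -0.0]
contact_force: [-0.1, -0.1, -0.6]
opening: 0.997
gripper_force: 0.0
```

```bash
python3 - <<'E'
from h import *
np.set_printoptions(precision=2,suppress=True)
print(robot.sense()['tcp_pos'])
p,d,c=cap('wrist','w4.png')
xy,r,st=red(p,c,pix(c,[531,125,174]));print(xy,r,st,atz(c,xy,174),dep(c,xy,d))
print(eyes.landmark_of('wrist','cap_mid')[:2])
E
```

```text
[532.56 124.27 237.41]
(282.73150634765625, 230.49049377441406) 37.926177978515625 [ 247  193   71   76 4029] [533.04 124.39 174.  ] [532.78 124.4  173.35]
[{'xy': [280.5, 230.8], 'score': 0.84}, {'xy': [14.5, 15.8], 'score': 0.79}]
```

View pics/w4.png

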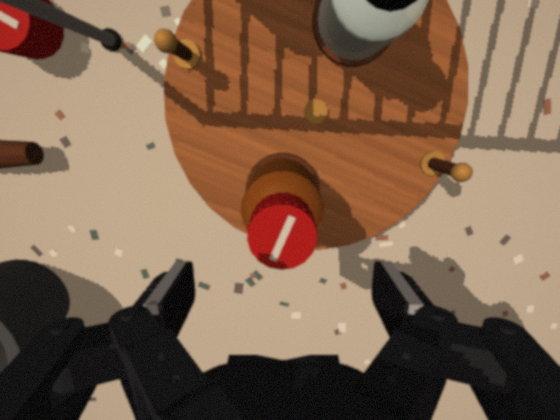

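The close view shows the red cap at (283,231), centred at (532.5,124) with its top near 173.5 mm. The tool is already centred on it, so I'll descend and grip.

Call:
{"fn": "arm_command", "kwargs": {"increments": [0, 0, 0.025, 0, 0, 0, 0.05, 0, 0, 0, 0.07, 0, 0, 0, 0.08, 0, 0, 0, 0.08, 0]}}

```text
t: 9.22
tcp_pos: [529.9, 123.5, 156.8]
eef_rot: [0.001, 1.0, -0.006, -0.002]
contact_force: [0.1, 0.1, 0.6]
opening: 1.002
gripper_force: 0.0
```

Call:
{"fn": "arm_command", "kwargs": {"increments": [0, 0, 0, 0, 0, 0, 0, 0, 0, 0, 0, 0, 0, 0, 0, 0, 0, 0, 0, 0], "hand": 1, "squeeze": 60}}

```text
t: 9.63
tcp_pos: [532.3, 124.9, 159.6]
eef_rot: [-0.0, 1.0, -0.005, 0.001]
contact_force: [-1.3, 0.0, 5.9]
opening: 0.545
gripper_force: 60.4
```

Call:
{"fn": "arm_command", "kwargs": {"increments": [0, 0, 0, 0, 0, 0, 0, 0, 0, 0, 0, 0, 0, 0, 0, 0, 0, 0, 0, 0]}}

```text
t: 10.05
tcp_pos: [532.3, 124.9, 159.5]
eef_rot: [-0.0, 1.0, -0.005, 0.001]
contact_force: [-0.8, 0.0, 4.8]
opening: 0.543
gripper_force: 60.4
```

Call:
{"fn": "arm_command", "kwargs": {"increments": [0, 0, 0.002, 0, 0, 0, 0.004, 0, 0, 0, 0.006, 0, 0, 0, 0.006, 0]}}

```text
t: 10.38
tcp_pos: [532.3, 124.9, 153.8]
eef_rot: [-0.0, 1.0, -0.005, 0.001]
contact_force: [-2.4, 0.0, 10.5]
opening: 0.544
gripper_force: 60.8
```

Call:
{"fn": "arm_command", "kwargs": {"increments": [0, 0, 0.001, 0, 0, 0, 0.001, 0]}}

```text
t: 10.55
tcp_pos: [532.3, 124.9, 153.1]
eef_rot: [-0.0, 1.0, -0.005, 0.001]
contact_force: [-1.8, -1.5, 11.8]
opening: 0.543
gripper_force: 60.9
```

Call:
{"fn": "arm_command", "kwargs": {"increments": [0, 0, 0, -0.06, 0, 0, 0, -0.12, 0, 0, 0, -0.18, 0, 0, 0, -0.24, 0, 0, 0, -0.3]}}

```text
t: 10.97
tcp_pos: [532.9, 126.0, 153.5]
eef_rot: [-0.001, 0.989, 0.146, 0.002]
contact_force: [-2.3, 1.1, 12.1]
opening: 0.543
gripper_force: 61.0
```

Call:
{"fn": "arm_command", "kwargs": {"increments": [0, 0, 0, -0.08, 0, 0, 0, -0.16, 0, 0, 0, -0.24, 0, 0, 0, -0.32, 0, 0, 0, -0.4]}}

```text
t: 11.38
tcp_pos: [533.2, 126.9, 153.6]
eef_rot: [-0.001, 0.94, 0.34, 0.003]
contact_force: [-0.9, 3.3, 11.9]
opening: 0.541
gripper_force: 61.1
```

```bash
python3 - <<'E'
from h import *
np.set_printoptions(precision=2,suppress=True)
s=robot.sense();print(s['tcp_pos'],s['ft_torque'],s['q'],s['contact_force'])
E
```

```text
[533.16 126.93 153.62] [ 0.76  0.57 -0.1 ] [-0.16  0.73 -0.27  1.89  0.34  0.56 -1.52] [-0.92  3.31 11.95]
```

Call:
{"fn": "arm_command", "kwargs": {"increments": [0, 0, 0, -0.08, 0, 0, 0, -0.16, 0, 0, 0, -0.24, 0, 0, 0, -0.32, 0, 0, 0, -0.4]}}

```text
t: 11.8
tcp_pos: [531.1, 127.6, 153.3]
eef_rot: [-0.001, 0.854, 0.521, 0.002]
contact_force: [-4.9, 3.8, 11.9]
opening: 0.545
gripper_force: 61.2
```

Call:
{"fn": "arm_command", "kwargs": {"increments": [0, 0, 0, -0.08, 0, 0, 0, -0.16, 0, 0, 0, -0.24, 0, 0, 0, -0.28, 0, 0, 0, -0.28]}}

```text
t: 12.22
tcp_pos: [530.5, 127.5, 153.1]
eef_rot: [-0.001, 0.773, 0.634, 0.001]
contact_force: [-6.7, 3.8, 13.2]
opening: 0.544
gripper_force: 61.2
```

```bash
python3 - <<'E'
from h import *
np.set_printoptions(precision=2,suppress=True)
s=robot.sense();print(s['tcp_pos'],s['ft_torque'],s['q'],s['contact_force'])
cap('wrist','w5.png')
E
```

```text
[530.45 127.54 153.12] [ 0.75  1.33 -0.07] [-0.04  0.76 -0.46  1.89  0.54  0.62 -1.04] [-6.68  3.84 13.17]
```

View pics/w5.png

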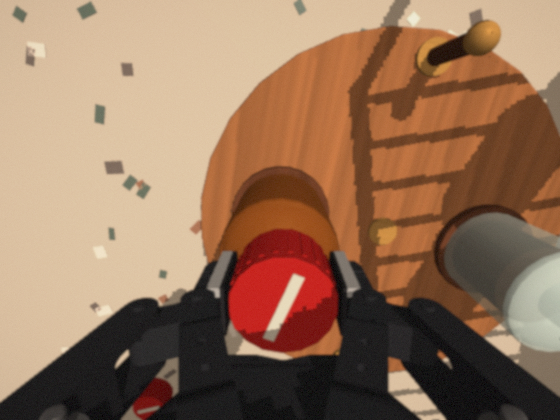

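The wrist view shows the cap at (285,290). Its bar has kept its angle to the fingers while the susan's axis, at (383,232), has swung round. So the cap has turned about 78° on the jar, and I'll lift it.

Call:
{"fn": "arm_command", "kwargs": {"increments": [0, 0, -0.005, 0, 0, 0, -0.012, 0, 0, 0, -0.02, 0, 0, 0, -0.03, 0, 0, 0, -0.04, 0]}}

```text
t: 12.68
tcp_pos: [531.9, 124.0, 192.2]
eef_rot: [0.001, 0.775, 0.632, -0.0]
contact_force: [-0.4, -0.5, 0.6]
opening: 0.549
gripper_force: 61.7
```

Call:
{"fn": "arm_command", "kwargs": {"increments": [0, 0, -0.015, 0, 0, 0, -0.03, 0, 0, 0, -0.045, 0, 0, 0, -0.045, 0, 0, 0, -0.045, 0]}}

```text
t: 13.1
tcp_pos: [532.3, 124.4, 237.3]
eef_rot: [0.001, 0.775, 0.632, 0.001]
contact_force: [0.0, -0.4, -1.2]
opening: 0.543
gripper_force: 61.7
```

Call:
{"fn": "arm_command", "kwargs": {"increments": [0, 0, 0, 0, 0, 0, 0, 0, 0, 0, 0, 0, 0, 0, 0, 0, 0, 0, 0, 0]}}

```text
t: 13.52
tcp_pos: [531.2, 124.6, 235.8]
eef_rot: [-0.0, 0.774, 0.633, -0.0]
contact_force: [0.9, 1.8, 0.2]
opening: 0.543
gripper_force: 61.7
```

```bash
python3 - <<'E'
from h import *
np.set_printoptions(precision=2,suppress=True)
s=robot.sense();print(s['tcp_pos'],s['dq'],s['contact_force'],s['gripper_force'],s['opening'])
p,d,c=cap('scene','s5.png');pt,dt,ct=cap('top','t5.png')
for k in('cap_mid','jar_mouth'):
  for r in eyes.landmark_of('scene',k)[:2]: print('scene',k,r)
  for r in eyes.landmark_of('top',k)[:2]: print('top',k,r,atz(ct,r['xy'],155))
q=pix(c,[531,127,200]);print(q)
a=cv2.imread('pics/s5.png')[q[1]-50:q[1]+50,q[0]-65:q[0]+65];cv2.imwrite('pics/s5c.png',cv2.resize(a,None,fx=5,fy=5,interpolation=cv2.INTER_CUBIC))
E
```

```text
[531.24 124.63 235.82] [ 0. -0. -0. -0.  0.  0.  0.] [0.94 1.77 0.21] 61.671742871403694 0.5425347864194491
scene cap_mid {'xy': [367.4, 189.0], 'score': 0.71}
scene cap_mid {'xy': [286.8, 167.1], 'score': 0.7}
top cap_mid {'xy': [152.4, 177.5], 'score': 0.86} [671.5 354.8 155. ]
scene jar_mouth {'xy': [290.2, 181.4], 'score': 0.77}
scene jar_mouth {'xy': [363.7, 156.0], 'score': 0.32}
[291, 174]
```

View pics/s5c.png

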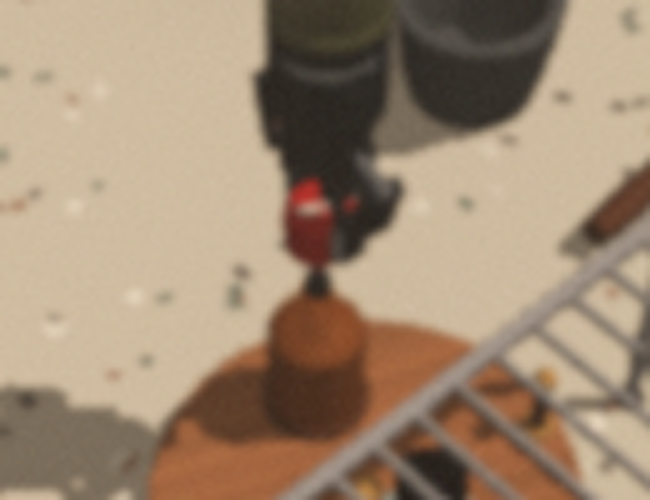

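The scene crop shows the red cap in the gripper at crop pixel (312,222), straight above the amber jar's open neck at (318,280). It is still.

```bash
python3 -c "
from rig import workorder
print(workorder.hand_in())"
```

```text
the job is handed in; nothing more can be done
None
```

I turned the lazy susan to bring the amber jar out front and took off its red cap. The arm held the cap still and upright about 8 cm above the open jar at hand-in (about 14 s in); the hand-in gave no verdict.

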